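Open the parts tote's gate and hold it wide

ROBOT

A 6-joint arm with a two-finger parallel gripper is mounted at the origin on a cart in front of the work surface, level with it; the furniture and walls round the work are solid. World frame = base frame: x ahead of the robot, y to its left, z up, the work surface at z = 0. Lengths are in mm, angles in rad, forces in N, time in s.
With the tool pointing down it reaches from about 350 to 975 mm from the base axis. Payload 7.1 kg.
Tool frame: the origin (TCP) lies midway between the tips of the shut fingers; the grasp point (between the pads) lies pinch_z behind it (pinch_z is the distance from the TCP to the grasp point, in mm); z points along the fingers, y is the line along which they close (so a half turn about z gives the same grasp; the last joint's range is limited). The gripper opens to 88 mm and grips with 3 to 60 N. Pads are 20 mm wide; open, the fingers measure 115 mm over their backs; the gripper's body (75 mm by 178 mm) begins 61 mm behind the grasp point.
Start: joints at [1.227, 0.423, 1.63, -0, 1.089, -0.019], TCP at [199.418, 592.315, 222.675] pointing down, gripper open.
Joint ranges: [-3, 3], [-0.9, 2.11], [0.09, 2.58], [-1.31, 4.45], [0.11, 2.69], [-2.54, 2.54]. Speed limits (rad/s): [2.39, 2.39, 3.01, 3.14, 3.14, 3.14].

INTERFACE

Orientations are given as a rotation vector (axis times angle).
In Python, from workcell import get_obs, get_image, close_job, pinch_z gives the robot as it stands.
- The arm moves only by the tool jog_arm, never from a script. Its argument "commands" is a list of rows, each a list of 3 entries, a list of its own where there are three numbers: the gripper command: -1 is shut, 1 is fully open, values between are in proportion, then the shift along the tool's x, y, z as a fraction of full scale, then the turn, a rotation vector about the tool's x, y, z as a fraction of full scale. In form: [[gripper, [tx, ty, tz], [rx, ry, rz]], ...]. A call has 1 to 10 rows; each row shifts and turns the commanded pose from where the row before left it, along the tool's axes as they then stand; what a row does not reach is not made up. Full scale, the value 1, is 0.1 m for a shift and 45 degrees for a turn. A row lasts 1/10 s, in which the tool goes at most 50 mm and 8.59 degrees, less where a joint would pass 70% of its speed; a pose out of reach is approached as far as the arm can. A call with a number of a shift or a turn outside -1 to 1 is refused whole. A call with a gripper value outside its range is refused whole. The fingers move at their own pace and stop on an object; the grip force is fixed at half the most. Time passes only in rows, so rows that do not move let the fingers close. It gives the time, the measured TCP pose, the force, the opening and the grip force at its end, in the units of the state.
- get_obs(): the state, without advancing time (a new reading comes with each control period).
- get_image(name): name is "side" or "top" or "wrist"; returns a dict with "image" (480x640x3 uint8, blue, green, red), "z_map" (480x640 float32, mm along the optical axis (not along the pixel's ray), 0 where there is no reading), "intrinsics" (3x3 intrinsics, pixels), "k1" (the pictures are not rectified: a ray, as slopes to the right and down, at radius r is drawn at 1 + k1 r^2 times it, then the intrinsics apply), "eye" and "orientation" of the camera in the world; the wrist camera has in their place "mount" (4x4, takes a point from camera to tool coordinates, whose origin is the TCP and whose axes are the flange's). Camera axes: x right, y down, z forward; pixel columns grow to the right and rows downward; lengths in mm; the calibration is good to about 2 mm. A picture is of the moment at which its call begins: read the wrist's pose just before it.
- close_job(): hands the job in; it is judged then, once.
The state is a dict: "t": time; "qpos": joint angles; "qvel": joint speeds; "joint_torque": joint torques, N m; "ee_pos": TCP position; "orientation": TCP orientation; "ft_force": force on the tool from outside, world axes, zero at the start; "moment": the same for the moment, N m; "width": finger opening in mm; "grasp_force": force on a finger pad.
Only numpy, scipy, OpenCV 4.12 (cv2) and the standard library are available. Lean on these libraries where they do the work, as an engineer would, in place of code of your own. Each camera call takes 0.05 s, during which the arm holds its last target. There are 200 camera calls.

TASK

Open the gate of the small steel parts tote and hold it for me so that I can reach the parts inside: squeeze the tall catch's two prongs together until they stop, then do the same with the low catch. Then take the gate by its upright handle, swing it past its detent until it stands about square to the tote's front, and finish while still holding the handle there, because the gate swings back when let go. Leave the parts in the tote and the things around it where they are.

Things in the scene. Friction and masses are not known exactly. Their poses are not given: they have to be found in the camera images.
- tote: dark sheet-steel parts tote, fixed, 130 (its x) x 250 (its y) mm, walls 82 mm high. Its front faces its -x, about towards the robot, and is closed by a barred gate. A 24 mm wide rail runs along y over the front, its top 90 mm above the bench, 53 mm in front (-x) of the origin. Origin: centre of the underside, at bench height; z up.
- tall_catch: squeeze catch on the tote's rail with two upright prongs, 45 mm high (top 135 mm above the bench); which end of the rail it sits at varies. Origin: middle of its 62 x 22 x 4 mm base plate, on the rail's top (90 mm above the bench); axes parallel to the tote's. Prongs at its y -20 mm (fixed) and +20 mm (sliding), each 8 mm thick in y, 16 mm wide in x: 48 mm over the outsides.
- low_catch: the other squeeze catch on the rail, the same in every way except that its prongs are 27 mm high (top 117 mm above the bench). Origin and axes as for tall_catch. The catches stand 115 mm apart along the rail, one 65 mm to the -y side, one 50 mm to the +y side of the tote's middle.
- tall_jaw: the tall catch's fixed prong; its origin is that of tall_catch, the prong itself at y -20 mm.
- low_jaw: the low catch's fixed prong; its origin is that of low_catch, the prong itself at y -20 mm.
- tall_tab (a joint): travel of the tall catch's sliding prong towards (-y) its fixed one, in m: 0 out (gate bolted), 0.010 at its stop (38 mm over the outsides, gate free of this catch). Needs about 6 N; stays where it is left. It carries a 7 mm thick bolt that runs along y to 66 mm from the origin, 21 mm in front (-x) of the prongs' middle, 10 mm above the base plate's underside.
- low_tab (a joint): the same for the low catch's sliding prong.
- gate (a joint): gate angle in rad: 0 shut, grows as it swings out (anticlockwise from above), stop at 1.6. With both catches released, a detent must be passed in the first 0.3 rad (about 6 N at the handle). Let go beyond it, the gate comes to rest at about 0.5; farther out it pulls back with about 3 N at the handle. Square to the front is 1.57; 1.4 is wide enough.
- gate_handle: upright round black handle of the gate, 14 mm thick, from 45 to 130 mm above the bench. Origin: on the handle's axis at the height of the bench. With the gate shut it stands 32 mm in front of the gate, 130 mm along the gate from the hinge; the gap between handle and gate is 22 mm. Turns with the gate.
- gate_handle_top (a point): centre of the handle's top end, 130 mm above the bench.
- gate_hinge (a point): point on the gate's vertical hinge axis, at bench height: 75 mm in front (-x) and 115 mm to the -y side of the tote's origin. The handle goes round it at a radius of 134 mm. The barred gate reaches 232 mm from it, 15 to 81 mm above the bench (two ears on it up to 106 mm).
- transformer: small black and yellow transformer, 36 x 36 x 26 mm, loose in the tote; origin under its centre. Not to be moved.
- big_capacitor: dark round capacitor, 22 mm thick, 32 mm high, loose in the tote; origin under its centre. Not to be moved.
- teal_pot: small round pot, 54 mm wide, 27 mm high, on the bench at the tote's -y side; origin under its centre. Not to be moved.
- alcohol_bottle: white bottle, 54 mm wide, 132 mm high, on the bench to the right of the tote; origin under its centre. Not to be moved.
- old_pliers: pliers with brown grips, 125 x 53 x 12 mm, at the front right of the bench; origin under the centre. Not to be moved.

How it is judged:
By the outcome, as a careful person would: the job done as asked, in the order asked, and still so for the second after the job is handed in, while the arm keeps its last pose, push and grip.
It also fails if it takes over 58 s, if anything falls off the work surface, if the arm or the gripper's body presses on something with over 40 N, if the wrist force passes 120 N, or if a joint passes its speed limit or range.

## Working session

There is one attempt and no reset: what is moved stays moved. The work goes in short steps, Python scripts to look and compute and a tool call to move; the robot and the scene stay as the last step left them, time stands still between calls to the robot, and variables do not carry over. Pictures are saved under pics/ and viewed, at most 10 in all, crops included, and the job is handed in when it is done.

Besides the shell and the picture viewer there is one more tool, called after "Emit:" as name([rows], argument=value, ...), one row to a line, values as JSON. jog_arm: Moves the arm, as the interface text tells. Its arguments: {"type":"object","properties":{"commands":{"type":"array","items":{"type":"array"}}},"required":["commands"]}

```bash
ls; mkdir -p pics; cat > h.py <<'E'
import numpy as np,cv2
from scipy.spatial.transform import Rotation as R
from workcell import get_obs,get_image,close_job,pinch_z
E
python3 - <<'E'
from h import *
o=get_obs();print(o['t'],o['ee_pos'],o['orientation'],o['width'],pinch_z)
for n in('top','side'):
    d=get_image(n);cv2.imwrite(f'pics/{n}0.png',d['image']);np.save(f'{n}0.npy',d,allow_pickle=True)
    print(n,d['eye'],d['orientation'],d['intrinsics'],d['k1'])
E
```

```text
pics
0.0 [199.22715389 591.8174521  221.91709463] [-5.07848043e-01 -3.09999340e+00  2.31216662e-03] 88.08132151958533 18.700000000000003
top [ 470.62432587 -117.3283122  1022.75269565] [-2.18749166  2.16177176 -0.10351497] [[584.49490481   0.         326.43011877]
 [  0.         584.49490481 240.67947277]
 [  0.           0.           1.        ]] -0.12869041131159142
side [302.59335114 547.66144423 519.64726217] [-0.45821127  2.53947739 -1.46259592] [[474.11712616   0.         318.44792218]
 [  0.         474.11712616 241.26714375]
 [  0.           0.           1.        ]] -0.09950325336118057
```

View pics/top0.png

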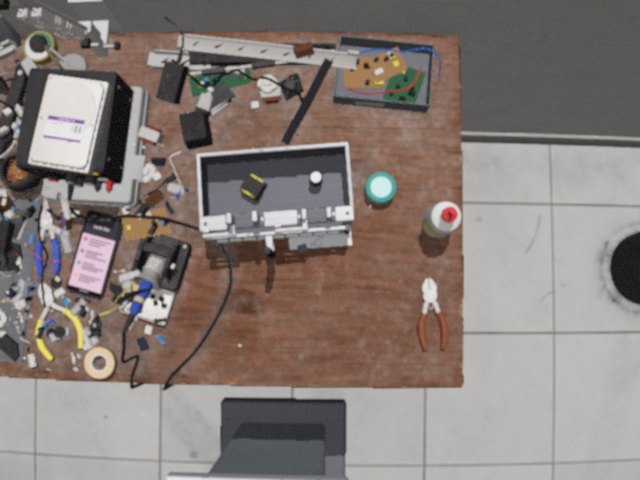

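View pics/side0.png

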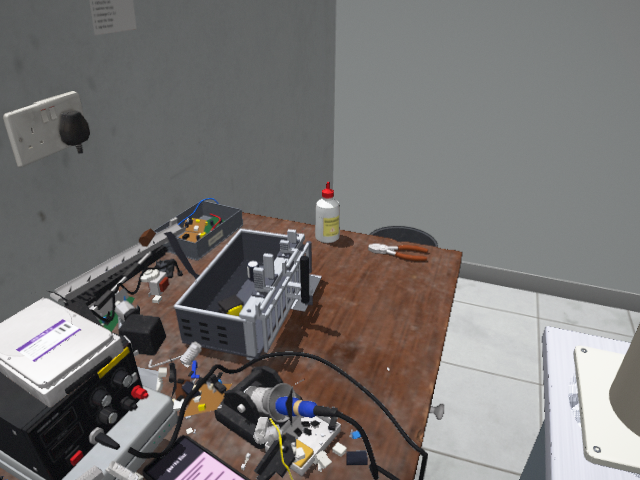

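The top view shows the tote at about (200–355, 145–245), with its front towards the bottom, the rail at row ~222, the handle at about (270, 245) and the pot and bottle on the right. The side view shows the catches at about (262, 275) and (292, 240) and the handle at (305, 275). I'll zoom in on both.

```bash
cat >> h.py <<'E'
def cloud(d,T=None):
    """world points (480,640,3), nan where no reading"""
    K=d['intrinsics'];v,u=np.mgrid[0:480,0:640].astype(float)
    s=rays(d,np.stack([u,v],-1).reshape(-1,2)).reshape(480,640,3)
    z=d['z_map'].astype(float).copy();z[z==0]=np.nan
    p=s*z[...,None]
    M=R.from_rotvec(d['orientation']).as_matrix() if T is None else T[:3,:3]
    e=d['eye'] if T is None else T[:3,3]
    return p@M.T+e
def rays(d,uv):
    k=d['k1'];K=d['intrinsics'];q=(np.asarray(uv,float)-K[:2,2])/K[0,0]
    s=q.copy()
    for _ in range(15): s=q/(1+k*(s**2).sum(1,keepdims=True))
    return np.c_[s,np.ones(len(s))]
E
python3 - <<'E'
from h import *
t=np.load('top0.npy',allow_pickle=True).item();s=np.load('side0.npy',allow_pickle=True).item()
a=cv2.resize(t['image'][135:265,190:365],(800,594),interpolation=cv2.INTER_CUBIC)
b=cv2.resize(s['image'][215:365,170:345],(690,590),interpolation=cv2.INTER_CUBIC)
cv2.imwrite('pics/topc.png',a);cv2.imwrite('pics/sidec.png',b)
for n,d in(('top',t),('side',s)):
    p=cloud(d).reshape(-1,3);c=d['image'].reshape(-1,3)
    m=(p[:,0]>380)&(p[:,0]<720)&(p[:,1]>-200)&(p[:,1]<160)
    print(n,'bench z',np.nanmedian(p[m&(p[:,2]<15),2]))
    r=m&(p[:,2]>78)&(p[:,2]<95)
    q=p[r,:2].astype(np.float32);print(len(q),cv2.minAreaRect(q),q.min(0),q.max(0))
    h=m&(p[:,2]>108)&(p[:,2]<145)
    q=p[h];o=np.argsort(q[:,1]);print(np.round(q[o][::max(1,len(o)//60)]).astype(int).tolist())
E
```

```text
top bench z 0.4134020050689742
3183 ((622.761474609375, -34.06517028808594), (179.9302978515625, 253.47784423828125), 4.770596981048584) [ 531.91254 -161.38838] [719.57086  98.89499]
[[594, -125, 117], [606, -125, 111], [594, -124, 115], [602, -124, 118], [593, -122, 110], [602, -122, 114], [609, -122, 115], [598, -121, 119], [607, -121, 118], [598, -119, 114], [605, -119, 115], [603, -117, 117], [597, -86, 116], [603, -86, 109], [597, -85, 116], [590, -85, 110], [594, -83, 116], [604, -83, 118], [590, -82, 117], [600, -81, 116], [590, -80, 116], [598, -80, 116], [592, -78, 114], [597, -78, 113], [538, -33, 119], [535, -32, 110], [537, -31, 129], [539, -31, 128], [535, -29, 131], [543, -29, 130], [532, -28, 114], [542, -28, 130], [534, -26, 132], [545, -26, 130], [538, -25, 132], [543, -25, 130], [538, -23, 131], [543, -23, 128], [534, -21, 128], [586, -12, 108], [591, -11, 132], [594, -11, 116], [595, -11, 127], [584, -11, 110], [590, -10, 134], [583, -10, 115], [596, -9, 136], [595, -8, 133], [592, -7, 136], [593, -7, 135], [598, -7, 132], [590, -6, 135], [597, -5, 133], [588, -4, 
[... 856 characters left out ...]
, 129], [537, -21, 115], [534, -20, 108], [542, -20, 114], [538, -20, 132], [540, -19, 125], [541, -18, 123], [584, -8, 127], [591, -6, 135], [583, -5, 110], [592, -5, 108], [585, -4, 134], [585, -4, 129], [587, -4, 129], [583, -4, 124], [598, -4, 134], [594, -3, 111], [586, -3, 125], [589, -3, 108], [592, -3, 119], [593, -3, 126], [595, -2, 122], [597, -2, 113], [592, -1, 132], [596, 0, 116], [587, 31, 135], [580, 33, 111], [581, 34, 137], [587, 35, 120], [581, 35, 125], [583, 36, 118], [595, 36, 131], [594, 36, 124], [580, 37, 112], [580, 37, 130], [587, 37, 126], [584, 37, 124], [585, 37, 131], [591, 37, 113], [587, 38, 118], [585, 38, 124], [592, 38, 121], [590, 38, 116], [591, 38, 109]]
```

View pics/topc.png

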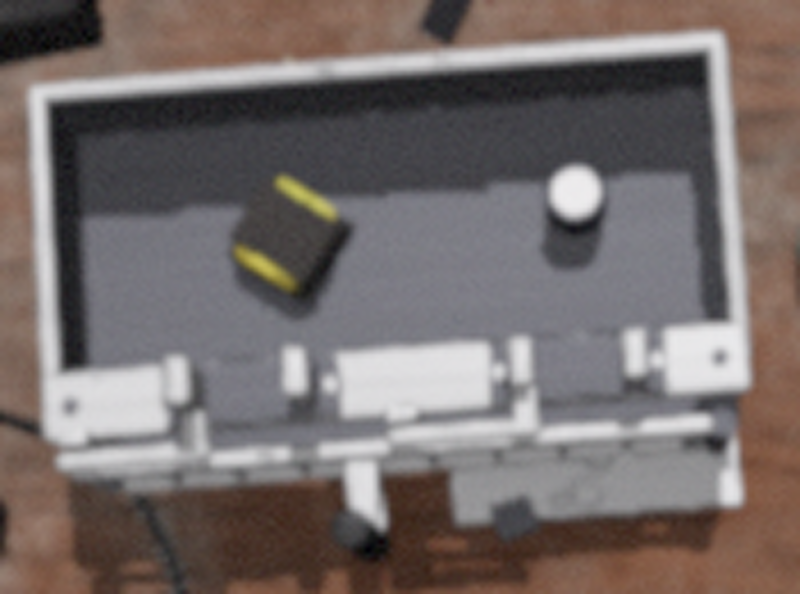

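View pics/sidec.png

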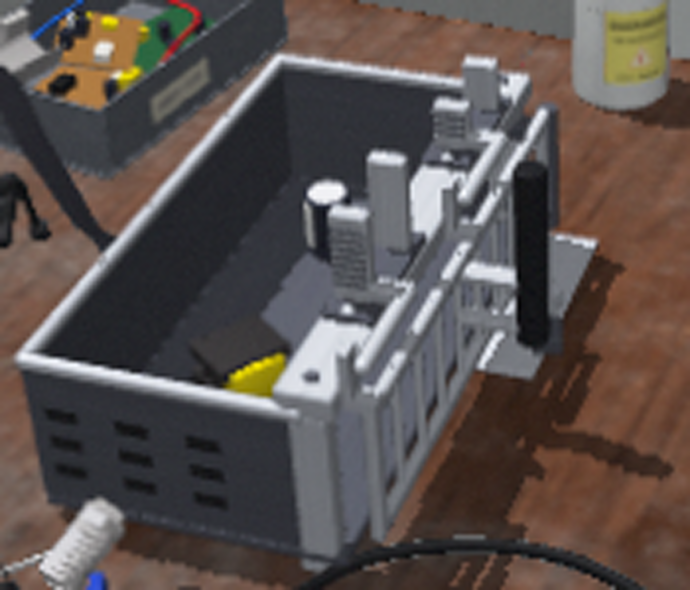

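From above, the catches' prongs sit at crop pixels (177,380)/(295,370) for the tall one (left, +y) and (520,360)/(635,352) for the low one. The handle is at (360,530). The tall catch is at about (590,14), the low one at (599,-101), the handle at (538,-26), and the tote's yaw is about 4.6°. The depth heights (135, 117, 130) agree between the two views. First I'll turn the tool by 23.2° and move over the tall catch.

Emit:
jog_arm([
  [1, [0, 0, 0], [0, 0, -0.172]],
  [1, [0, 0, 0], [0, 0, -0.172]],
  [1, [0, 0, 0], [0, 0, -0.172]],
  [1, [-0.229, -0.408, 0], [0, 0, 0]],
  [1, [-0.229, -0.408, 0], [0, 0, 0]],
  [1, [-0.229, -0.408, 0], [0, 0, 0]],
  [1, [-0.229, -0.408, 0], [0, 0, 0]],
  [1, [-0.229, -0.408, 0], [0, 0, 0]],
  [1, [-0.229, -0.408, 0], [0, 0, 0]],
  [1, [-0.229, -0.408, 0], [0, 0, 0]],
])

```text
t: 1.1
ee_pos: [382.7, 318.8, 222.6]
orientation: [0.127, -3.139, 0.0]
ft_force: [1.8, 0.8, 0.5]
width: 87.8
grasp_force: 0.0
```

Emit:
jog_arm([
  [1, [-0.229, -0.408, 0], [0, 0, 0]],
  [1, [-0.229, -0.408, 0], [0, 0, 0]],
  [1, [-0.229, -0.408, 0], [0, 0, 0]],
  [1, [-0.229, -0.408, 0], [0, 0, 0]],
  [1, [-0.229, -0.408, 0], [0, 0, 0]],
  [1, [-0.229, -0.408, 0], [0, 0, 0]],
  [1, [-0.229, -0.408, 0], [0, 0, 0]],
  [1, [-0.229, -0.408, 0], [0, 0, 0]],
  [1, [0, 0, 0], [0, 0, 0]],
  [1, [0, 0, 0], [0, 0, 0]],
])

```text
t: 2.1
ee_pos: [590.8, 9.1, 222.0]
orientation: [0.123, -3.138, -0.0]
ft_force: [-1.0, 0.0, 0.3]
width: 87.9
grasp_force: 0.0
```

```bash
cat >> h.py <<'E'
def wrist(name):
    o=get_obs();d=get_image('wrist');T=np.eye(4);T[:3,:3]=R.from_rotvec(o['orientation']).as_matrix();T[:3,3]=o['ee_pos']
    T=T@np.asarray(d['mount']);np.save(name+'.npy',dict(d=d,T=T,o=o),allow_pickle=True);cv2.imwrite(f'pics/{name}.png',d['image'])
    return o,d,T
E
python3 - <<'E'
from h import *
o,d,T=wrist('w1');print(o['t'],o['ee_pos'],o['orientation'],o['ft_force'],T,d['k1'])
p=cloud(d,T)
q=p.reshape(-1,3)
for a,b,n in((125,145,'tall/handle'),(110,122,'low'),(86,97,'rail')):
    m=((p[...,2]>a)&(p[...,2]<b)&(p[...,0]>510)&(p[...,0]<730)).astype(np.uint8)
    k,L,S,C=cv2.connectedComponentsWithStats(m)
    for i in range(1,k):
        if S[i,4]>150: w=p[L==i];print(n,S[i],C[i].round(),np.median(w,0).round(1),np.percentile(w,3,0).round(1),np.percentile(w,97,0).round(1))
E
```

```text
2.1 [590.79457296   9.08264146 222.02941093] [ 1.22834915e-01 -3.13793846e+00 -3.95157264e-04] [-0.95786535  0.02407079  0.2900744 ] [[-7.81078017e-02  9.56293662e-01  2.81782902e-01  5.13119724e+02]
 [ 9.96944918e-01  7.49369580e-02  2.20291503e-02  2.58649863e+00]
 [-4.96167145e-05  2.82642680e-01 -9.59225267e-01  3.83929787e+02]
 [ 0.00000000e+00  0.00000000e+00  0.00000000e+00  1.00000000e+00]] -0.0035832245661949302
tall/handle [263 155  21  22 359] [273. 166.] [537.9 -25.3 129.7] [531.9 -31.2 127.2] [543.8 -19.4 131. ]
tall/handle [291 233  13  26 312] [297. 245.] [589.   -6.  134.2] [582.6 -10.5 127. ] [597.4  -2.1 135.8]
tall/handle [349 232  14  26 313] [356. 245.] [585.6  33.6 134.3] [579.3  29.6 126.9] [594.   38.2 135.8]
low [134 229  17  23 305] [142. 240.] [ 599.6 -119.   116.2] [ 592.8 -123.7  110.7] [ 607.5 -116.1  118. ]
low [188 228  16  24 291] [196. 240.] [596.3 -80.  116.1] [589.4 -84.6 111.4] [604.1 -76.7 117.9]
rail [ 205  211  143   36 3876] [275. 230.] [591.1 -27.3  90.7] [577.9 -75.9  88.1] [605.   27.1  95. ]
rail [ 358  211   64   34 1720] [389. 229.] [583.6  63.4  89.9] [572.3  40.9  88.2] [595.6  86.6  94.3]
rail [ 103  216   91   31 2141] [148. 230.] [ 598.1 -120.2   91.9] [ 587.9 -157.9   88.1] [612.7 -92.8  95.1]
rail [570 321  51  16 382] [592. 329.] [655.2 243.3  92.1] [652.2 233.8  86.4] [664.3 269.1  96.5]
```

View pics/w1.png

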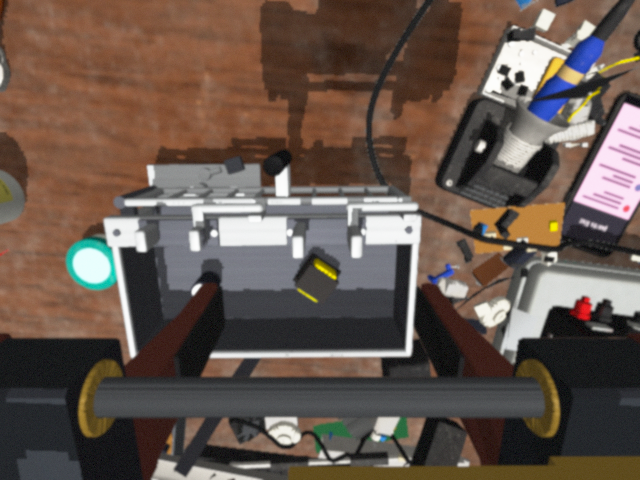

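The wrist view confirms the layout: tall prongs at (297,245) and (356,245), low prongs at (142,240) and (196,240), handle top at (273,166). Next I'll descend on the tall catch, centred on its squeezed position.

Emit:
jog_arm([
  [1, [0.025, 0, 0.387], [0, 0, -0.01]],
  [1, [0, 0, 0.387], [0, 0, 0]],
  [1, [0, 0, 0.387], [0, 0, 0]],
  [1, [0, 0, 0], [0, 0, 0]],
  [0.2, [0, 0, 0], [0, 0, 0]],
  [0, [0, 0, 0], [0, 0, 0]],
  [-0.2, [0, 0, 0], [0, 0, 0]],
])

```text
t: 2.85
ee_pos: [587.9, 10.6, 107.0]
orientation: [0.14, -3.138, -0.0]
ft_force: [-0.5, -0.7, -0.1]
width: 67.5
grasp_force: 0.0
```

Emit:
jog_arm([
  [-0.2, [0, -0.018, 0], [0, 0, 0]],
  [-0.2, [0, 0, 0], [0, 0, 0]],
  [-1, [0, 0, 0], [0, 0, 0]],
  [-1, [0, 0, 0], [0, 0, 0]],
  [-1, [0, 0, 0], [0, 0, 0]],
  [-1, [0, 0, 0], [0, 0, 0]],
  [-1, [0, 0, 0], [0, 0, 0]],
  [-1, [0, 0, 0], [0, 0, 0]],
])

```text
t: 3.65
ee_pos: [588.3, 9.3, 107.2]
orientation: [0.137, -3.138, -0.004]
ft_force: [-1.5, 7.4, 3.4]
width: 37.3
grasp_force: 30.0
```

Width is 37.3 mm with 30 N grip force, so the tall catch is at its stop. I'll open, rise, and move to the low catch.

Emit:
jog_arm([
  [0, [0, 0, 0], [0, 0, 0]],
  [0.5, [0, 0, 0], [0, 0, 0]],
  [0.5, [0, 0, 0], [0, 0, 0]],
  [0.5, [0, 0, -0.3], [0, 0, 0]],
  [0.5, [0, -0.1, -0.3], [0, 0, 0]],
  [0.5, [0, -0.35, 0], [0, 0, 0]],
  [0.5, [0, -0.35, 0], [0, 0, 0]],
  [0.5, [0, -0.34, 0], [0, 0, 0]],
  [0.5, [0, 0, 0], [0, 0, 0]],
  [0.5, [0, 0, 0], [0, 0, 0]],
])

```text
t: 4.65
ee_pos: [598.5, -106.3, 166.4]
orientation: [0.135, -3.138, -0.0]
ft_force: [0.5, 0.8, 0.2]
width: 66.2
grasp_force: 0.0
```

```bash
python3 - <<'E'
from h import *
o,d,T=wrist('w2');print(o['t'],o['ee_pos'],o['width'])
p=cloud(d,T)
for a,b,n in((125,145,'tall/handle'),(110,121,'low')):
    m=((p[...,2]>a)&(p[...,2]<b)&(p[...,0]>510)&(p[...,0]<620)).astype(np.uint8)
    k,L,S,C=cv2.connectedComponentsWithStats(m)
    for i in range(1,k):
        if S[i,4]>150: w=p[L==i];w=w[w[:,2]>np.percentile(w[:,2],40)];print(n,S[i],w.mean(0).round(1))
E
```

```text
4.65 [ 598.4541497  -106.30284427  166.43859808] 66.16748965152505
tall/handle [470 166  30  27 614] [537.9 -25.9 130. ]
tall/handle [543 261  27  33 676] [587.4  23.2 134.3]
tall/handle [490 262  24  32 630] [590.   -6.6 134.4]
low [460 163  19  26 183] [537.  -30.9 117.6]
low [354 253  16  29 400] [596.7 -81.5 116.8]
low [479 253  22  31 278] [588.7  -9.5 118.1]
low [529 253  25  31 334] [586.1  20.7 117.8]
low [288 254  15  28 398] [ 600.4 -120.4  116.9]
```

The tall catch now measures 30 mm between its prongs, so it is released. Descending on the low one.

Emit:
jog_arm([
  [0.75, [0, 0, 0], [0, 0, 0]],
  [0.75, [0, 0, 0.25], [0, 0, 0]],
  [0.75, [0, 0, 0.25], [0, 0, 0]],
  [0.75, [0, 0, 0.165], [0, 0, 0]],
  [0.4, [0, 0, 0], [0, 0, 0]],
  [0, [0, 0, 0], [0, 0, 0]],
  [0, [0, 0, 0], [0, 0, 0]],
  [0, [0, 0, 0], [0, 0, 0]],
])

```text
t: 5.5
ee_pos: [599.3, -104.5, 101.1]
orientation: [-0.138, 3.137, 0.002]
ft_force: [0.6, 7.5, 0.4]
width: 48.4
grasp_force: 3.4
```

Emit:
jog_arm([
  [-1, [0, -0.01, 0.015], [0, 0, 0]],
  [-1, [0, 0, 0], [0, 0, 0]],
  [-1, [0, 0, 0], [0, 0, 0]],
  [-1, [0, 0, 0], [0, 0, 0]],
  [-1, [0, 0, 0], [0, 0, 0]],
  [-1, [0, 0, 0], [0, 0, 0]],
])

```text
t: 6.1
ee_pos: [599.5, -105.1, 100.0]
orientation: [-0.138, 3.137, 0.003]
ft_force: [0.2, 7.9, 3.3]
width: 37.8
grasp_force: 30.0
```

The low catch is squeezed to its stop (37.8 mm). I'll open, rise, and go over the handle while turning so that one finger goes behind it.

Emit:
jog_arm([
  [0.2, [0, 0, 0], [0, 0, 0]],
  [0.4, [0, 0, 0], [0, 0, 0]],
  [0.4, [0, 0, 0], [0, 0, 0]],
  [0.4, [0, 0, -0.35], [0, 0, 0]],
  [0.4, [0, 0, -0.35], [0, 0, 0]],
  [0.4, [0.18, 0.283, 0], [0, 0, 0]],
  [0.4, [0.18, 0.283, 0], [0, 0, 0]],
  [0.4, [0.18, 0.283, 0], [0, 0, 0]],
  [0.4, [0, 0, 0], [0, 0, 0.189]],
  [0.4, [0, 0, 0], [0, 0, 0.189]],
])

```text
t: 7.1
ee_pos: [537.1, -26.3, 169.0]
orientation: [0.334, 3.123, -0.0]
ft_force: [0.0, -0.5, 0.1]
width: 61.9
grasp_force: 0.0
```

Emit:
jog_arm([
  [0.0, [0, 0, 0], [0, 0, 0.189]],
  [0.0, [0, 0, 0], [0, 0, 0.189]],
  [0.0, [0, 0, 0], [0, 0, 0.189]],
  [0.0, [0, 0, 0], [0, 0, 0.189]],
  [-0.3, [0, 0, 0], [0, 0, 0.189]],
  [-0.3, [0, 0, 0], [0, 0, 0.189]],
  [-0.3, [0, 0, 0], [0, 0, 0.189]],
  [-0.3, [0, 0, 0], [0, 0, 0.189]],
  [-0.3, [0, 0, 0], [0, 0, 0]],
  [-0.3, [0, 0, 0], [0, 0, 0]],
])

```text
t: 8.1
ee_pos: [537.6, -27.0, 168.7]
orientation: [2.014, 2.41, 0.0]
ft_force: [-0.6, -0.1, 0.1]
width: 30.9
grasp_force: 0.0
```

```bash
python3 - <<'E'
from h import *
o,d,T=wrist('w3');M=R.from_rotvec(o['orientation']).as_matrix()
print(o['t'],o['ee_pos'],o['width'],o['qpos'],'heading',np.degrees(np.arctan2(M[1,1],M[0,1])),'\n',M.round(3))
p=cloud(d,T)
for a,b,n in((122,145,'tall/handle'),(110,121,'low')):
    m=((p[...,2]>a)&(p[...,2]<b)&(p[...,0]>500)&(p[...,0]<620)).astype(np.uint8)
    k,L,S,C=cv2.connectedComponentsWithStats(m)
    for i in range(1,k):
        if S[i,4]>150: w=p[L==i];w=w[w[:,2]>np.percentile(w[:,2],40)];print(n,S[i],w.mean(0).round(1))
d=get_image('top');p=cloud(d);np.save('top1.npy',d,allow_pickle=True)
m=((p[...,2]>110)&(p[...,2]<121)&(p[...,0]>570)&(p[...,0]<620)).astype(np.uint8)
k,L,S,C=cv2.connectedComponentsWithStats(m)
for i in range(1,k):
    if S[i,4]>8: print('top',S[i],p[L==i].mean(0).round(1))
E
```

```text
8.1 [537.58220626 -27.01650554 168.70977968] 30.856010306113465 [-7.22381315e-02  3.69240473e-01  1.86355324e+00 -1.87872428e-04
  9.08574968e-01 -2.50708188e-01] heading 10.232199756424338 
 [[-0.178  0.984  0.   ]
 [ 0.984  0.178 -0.   ]
 [-0.     0.    -1.   ]]
tall/handle [411 190  37  21 632] [587.4  24.  134.7]
tall/handle [403 244  35  21 605] [589.9  -5.7 134.6]
tall/handle [308 257  25  26 518] [537.9 -25.3 130. ]
low [399 238  30  19 181] [587.   -3.6 117.9]
top [326 207   6  11  56] [ 601.  -121.6  116.3]
top [442 206  16  16 172] [ 600.6 -311.6  114.2]
top [307 208   6  11  55] [597.5 -91.3 115.9]
```

View pics/w3.png

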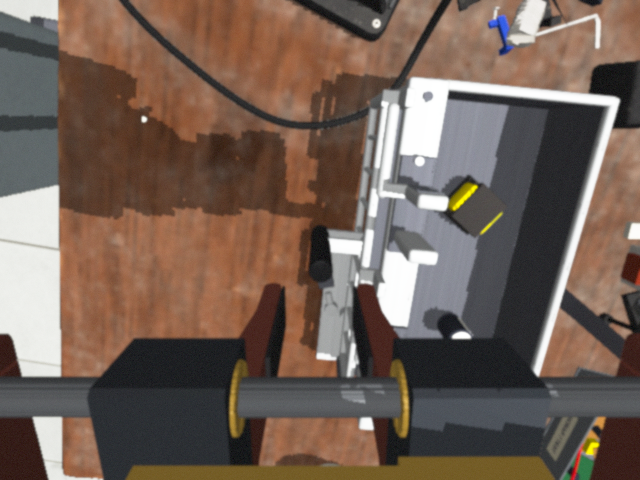

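Both catches are now released: the low prongs measure 30.5 mm apart. The handle top is at about (320,250) in the wrist picture and lies between the fingers. Next I'll descend and grip it.

Emit:
jog_arm([
  [-0.3, [0.015, 0, 0.25], [0, 0, 0]],
  [-0.3, [0, 0, 0.25], [0, 0, 0]],
  [-0.3, [0, 0, 0.13], [0, 0, 0]],
  [-0.3, [0, 0, 0], [0, 0, 0]],
  [-1, [0, 0, 0], [0, 0, 0]],
  [-1, [0, 0, 0], [0, 0, 0]],
  [-1, [0, 0, 0], [0, 0, 0]],
  [-1, [0, 0, 0], [0, 0, 0]],
  [-1, [0, 0, 0], [0, 0, 0]],
])

```text
t: 9.1
ee_pos: [538.2, -25.4, 106.5]
orientation: [2.018, 2.405, 0.002]
ft_force: [0.5, 0.6, 6.0]
width: 13.5
grasp_force: 30.0
```

Emit:
jog_arm([
  [-1, [-0.0185, -0.0988, 0], [0, 0, -0.0955]],
  [-1, [-0.0185, -0.0988, 0], [0, 0, -0.0955]],
  [-1, [-0.0185, -0.0988, 0], [0, 0, -0.0955]],
  [-1, [-0.0185, -0.0988, 0], [0, 0, -0.0955]],
  [-1, [-0.0185, -0.0988, 0], [0, 0, -0.0955]],
  [-1, [-0.0185, -0.0988, 0], [0, 0, -0.0955]],
])

```text
t: 9.7
ee_pos: [487.9, -56.6, 106.6]
orientation: [1.425, 2.796, 0.003]
ft_force: [3.5, -0.2, 3.4]
width: 13.3
grasp_force: 30.0
```

```bash
cat > g.py <<'E'
from h import *
o=get_obs();M=R.from_rotvec(o['orientation']).as_matrix();v=o['ee_pos'][:2]-[581,-152.4]
print(o['t'],o['ee_pos'].round(1),'heading',np.degrees(np.arctan2(M[1,1],M[0,1])),'gate',np.arctan2(v[1],v[0])%6.283-1.897,'r',np.hypot(*v),o['ft_force'],o['moment'],o['width'],o['grasp_force'],o['qpos'])
E
python3 g.py
```

```text
9.7 [487.9 -56.6 106.6] heading 35.998334746559145 gate 0.445034026593085 r 133.63068391632484 [ 3.54376754 -0.20975682  3.43585022] [-0.0216404  -0.60128674  0.02809472] 13.270115949716093 30.003753304481506 [-1.39923277e-01  4.08833011e-01  2.00224240e+00  5.47473131e-04
  7.26326443e-01 -7.68616954e-01]
```

The gate is past its detent at about 0.45 rad and the forces are low, so I'll continue.

Emit:
jog_arm([
  [-1, [-0.0185, -0.0988, 0], [0, 0, -0.0955]],
  [-1, [-0.0185, -0.0988, 0], [0, 0, -0.0955]],
  [-1, [-0.0185, -0.0988, 0], [0, 0, -0.0955]],
  [-1, [-0.0185, -0.0988, 0], [0, 0, -0.0955]],
  [-1, [-0.0185, -0.0988, 0], [0, 0, -0.0955]],
  [-1, [-0.0185, -0.0988, 0], [0, 0, -0.0955]],
  [-1, [-0.0185, -0.0988, 0], [0, 0, -0.0955]],
  [-1, [-0.0185, -0.0988, 0], [0, 0, -0.0955]],
  [-1, [-0.0185, -0.0988, 0], [0, 0, -0.0955]],
  [-1, [-0.0185, -0.0988, 0], [0, 0, -0.0955]],
])

```text
t: 10.7
ee_pos: [448.0, -146.3, 106.6]
orientation: [0.303, 3.122, 0.0]
ft_force: [6.5, 4.7, 1.2]
width: 13.0
grasp_force: 30.0
```

```bash
python3 g.py
```

```text
10.7 [ 448.  -146.3  106.6] heading 78.92951419687894 gate 1.1990576437890026 r 133.17102258241326 [6.50221034 4.66373911 1.18717564] [ 0.92684672 -1.08874027  0.14088091] 13.011606216779633 30.000711679458618 [-3.41821928e-01  3.85770941e-01  2.04452680e+00  1.93233874e-03
  7.06835486e-01 -1.72086709e+00]
```

Emit:
jog_arm([
  [-1, [-0.017, -0.09, 0], [0, 0, -0.087]],
  [-1, [-0.017, -0.09, 0], [0, 0, -0.087]],
  [-1, [-0.017, -0.09, 0], [0, 0, -0.087]],
  [-1, [-0.017, -0.09, 0], [0, 0, -0.087]],
  [-1, [-0.017, -0.09, 0], [0, 0, -0.087]],
  [-1, [0, 0, 0], [0, 0, 0]],
  [-1, [0, 0, 0], [0, 0, 0]],
])

```text
t: 11.4
ee_pos: [453.8, -191.3, 106.5]
orientation: [-0.227, 3.129, -0.001]
ft_force: [6.9, 6.4, 4.3]
width: 13.3
grasp_force: 30.0
```

```bash
python3 g.py; python3 - <<'E'
from h import *
a=np.load('top0.npy',allow_pickle=True).item()['image'][130:360,190:470];d=get_image('top');b=d['image'][130:360,190:470]
cv2.imwrite('pics/end.png',cv2.resize(np.hstack([a,b]),(800,328)))
E
```

```text
11.4 [ 453.8 -191.3  106.5] heading 98.30019556173619 gate 1.5409364512844752 r 133.0309090532517 [6.90553452 6.38147797 4.33830888] [ 1.08664567 -0.94621689  0.07547231] 13.325674614434254 30.00155657529831 [-0.42409175  0.41053103  1.99930761  0.00241559  0.72783391 -2.14155578]
```

View pics/end.png

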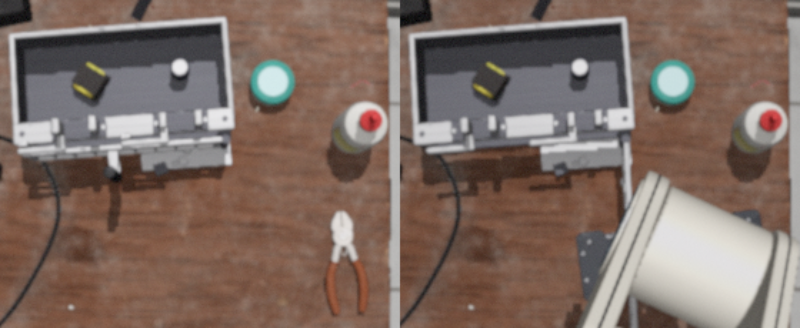

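The before/after picture shows the gate standing square to the front at (628,200). The transformer, capacitor, pot and bottle are unmoved, and the arm hides the pliers but stays well above them. Handing in while still holding the handle.

```bash
python3 -c "
from h import *
print(close_job())"
```

```text
the job is handed in; nothing more can be done
None
```

I squeezed the tall catch and then the low catch to their stops, swung the gate to about 1.54 rad (about square to the front), and handed the job in at 11.4 s still gripping the handle; nothing else appeared moved, though the arm hid the pliers in the last picture.

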